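Hold the nail-tip clamp open at its mark

ROBOT

A 7-joint arm with a two-finger parallel gripper is mounted at the origin on the work surface. World frame = base frame: x ahead of the robot, y to its left, z up, the work surface at z = 0. Lengths are in mm, angles in rad, forces in N, time in s.
With the tool pointing down it reaches from about 400 to 900 mm from the base axis. Payload 5.6 kg.
Tool frame: the origin (TCP) lies midway between the tips of the shut fingers; the grasp point (between the pads) lies 19 mm behind it; x points along the fingers, y is the direction in which the jaws open and shut, and the axes are right-handed (so a half turn about x gives the same grasp; the last joint's range is limited). The gripper opens to 92 mm and grips with 3 to 60 N. Pads are 20 mm wide; open, the fingers measure 128 mm over their backs; the gripper's body (75 mm by 189 mm) begins 69 mm behind the grasp point.
Start: joints at [1.058, 0.468, -0.012, 1.603, 0.006, 1.071, -0.056], TCP at [294.222, -579.605, 214.592] pointing down, gripper open.
Joint ranges: [-2.53, 2.53], [-0.31, 2.02], [-1.57, 1.55], [0.28, 2.44], [-1.29, 4.43], [0.15, 1.84], [-2.92, 2.92]. Speed limits (rad/s): [2.57, 2.57, 3.14, 3.14, 3.14, 3.14, 3.14].

INTERFACE

Orientations are given as a rotation vector (axis times angle).
In Python, from cell import robot, grip, kin, viewer gives the robot as it stands. Calls block until the motion is done:
- robot.movep(position, orientation): joint-space move of the TCP to a pose.
- robot.servo_line(position, feed=150, rotation=None): straight line of the TCP; rotation=None keeps the orientation; feed is the mean speed in mm/s.
- robot.goto_joints(angles): joint-space move.
- grip(opening, newtons=None): opening from 0.0 (shut) to 1.0 (fully open); newtons is the grip in N (None keeps the last); returns when the fingers have stopped.
- robot.hold(seconds).
- kin.ik(position, orientation): joint angles nearest the present ones, or None.
- robot.observe(): the state.
- viewer.read_camera(name): name is "scene" or "top" or "wrist"; returns the picture (400x640x3 uint8, red, green, blue); there is no depth.
- viewer.camera_info(name): a dict with "camera_matrix" (3x3 intrinsics, pixels), "R" (3x3) and "t" (3): a world point X has camera coordinates R X + t. Camera axes: x right, y down, z forward; pixel columns grow to the right and rows downward; lengths in mm; the calibration is good to about 2 mm. A picture is of the moment at which its call begins: read the wrist's pose just before it. camera_info takes no time and is no camera call; for the wrist camera it gives the pose at the moment of the call.
A pose or a line that the arm cannot do raises robot.IKError and nothing moves.
- robot.job_done(): hands the job in, once; it reports no verdict.
Trained networks look in the newest picture that a camera, given by its name, has taken for a name from the list of things; names that differ only in an ending like _2 or _b are one class to them, and where a whole thing is asked for, a point or a joint stands for the part that bears it (a point fixed in the world has none). Each returns a list of dicts, best first, with "confidence" (0 to 1); they miss things now and then, are a little off and sometimes report something else, mostly with a low value. They report only what shows in the picture. A call takes as long as a camera call. They do not tell look-alikes from the thing itself.
- viewer.silhouettes(name, camera): "mask" (400x640 bool, what is visible of it).
- viewer.pinpoint(name, camera): "at" ([x, y, z] in mm, in the coordinates of the camera as it stood for that picture, good to about 4 mm: a listed point, or the origin of a listed thing).
The state is a dict: "t": time; "joints": joint angles; "joint_velocities": joint speeds; "joint_torque": joint torques, N m; "tcp_pos": TCP position; "tcp_rot": TCP orientation; "contact_force": force on the tool from outside, world axes, zero at the start; "wrist_torque": the same for the moment, N m; "grip_width": opening from 0.0 (shut) to 1.0 (fully open).
Only numpy, scipy, OpenCV 4.12 (cv2) and the standard library are available. Lean on these libraries where they do the work, as an engineer would, in place of code of your own. Each camera call takes 0.05 s, during which the arm holds its last target.

TASK

Fit the loose bar handle with the square hole fully down onto the square post of the spring clamp while the clamp is still shut. Then, by that handle, pull the sliding jaw open until its side tab lines up with the steel pointer on the base, and keep it there: finish while still gripping the handle and holding the clamp open. Leave the other things on the desk standing where they are.

Things in the scene. Friction and masses are not known exactly. Their poses are not given: they have to be found in the camera images.
- handle_mid (a point): Loose handle: black plastic bar with rounded ends, 76 mm long (its x), 26 mm thick (y), 45 mm high (z, up), standing on the desk, about 0.09 kg. A 16 mm square hole runs vertically right through its middle, its sides parallel to the bar's x and y; it fits at any quarter turn. Point at the bar's centre, half-way up, on the hole's axis.
- handle: The same loose handle; this origin is the centre of its underside, 22.5 mm below its centre.
- clamp_base: Aluminium base of the spring clamp, fixed to the desk: plate 12 mm thick from x -127 to +88, y -65 to +65 mm; two low rails (top at 24 mm); fixed grey jaw block at the +x end, 86 mm wide, top at 38 mm. Origin on the desk below the post of the shut clamp; x points from the open end to the fixed jaw, y left, z up.
- carriage: Sliding jaw: grey block 70 x 62 mm between the rails, top face 34 mm above the desk; axes parallel to the base's. Origin on the top face at the foot of the post; handle fully seated = its underside on this face (its centre 22.5 mm above the origin). It slides 0 to 75 mm towards the base's -x against a spring (3 N shut, plus 120 N/m) and springs shut when let go.
- post_top (a point): Top of the upright square steel post on the carriage, on its axis: 13 mm wide, 30 mm tall, so 64 mm above the desk; its sides are parallel to the carriage's and base's x and y.
- tab (a point): Outer tip of the thin steel tab (4 mm wide) on the carriage's left (+y) side; moves with the carriage. It lies 52 mm to +y of the carriage's origin and 4 mm below it.
- pointer: The mark: upright steel fin (3 mm thick, 22 mm high) on a small dark foot, fixed on the base plate's left (+y) edge, 35 to 60 mm from the shut tab towards the base's -x. Origin at the fin's foot, inner edge, 12 mm above the desk; axes as the base's. Tab at the mark = tab tip and this origin level along the base's x. They pass without touching.
- round_knob_mid (a point): Bystander: round black plastic knob, 46 mm across, 30 mm high, with a 14 mm ROUND bore (it does not fit the post). Point at its centre, half-way up.
- bottle_mid (a point): Bystander: white round pump bottle, 70 mm across, 146 mm high. Point on its axis half-way up.
- tip_box_mid (a point): Bystander: clear box of nail tips with ten compartments, 130 x 180 x 28 mm, its clear lid standing open at the far side up to 130 mm high. Point at the centre of the box, 14 mm above its underside.
- polish_a_mid (a point): Bystander: small polish bottle, 30 mm across, 70 mm high, opaque clay-coloured. Point half-way up.
- polish_b_mid (a point): Bystander: small polish bottle, 30 mm across, 70 mm high, amber glass. Point half-way up.
- buffer_mid (a point): Bystander: grey nail buffer block, 95 x 27 x 27 mm, lying along its x. Point at its centre.
- binder_ring_mid (a point): Bystander: thin steel ring lying flat, 60 mm across, 6 mm high. Point at its centre.
There are look-alikes about, which are no part of the job. What is shaped like the handle but purple or red is not meant.

How it is judged:
By the outcome, as a careful person would: the job done as asked, in the order asked, and still so for the second after the job is handed in, while the arm keeps its last pose, push and grip.
It also fails if it takes over 51 s, if anything falls off the work surface, if the arm or the gripper's body presses on something with over 40 N, if the wrist force passes 120 N, or if a joint passes its speed limit or range.

## Working session

There is one attempt and no reset: what is moved stays moved. The work goes in short steps, each a Python script; the robot and the scene stay as the last script left them, time stands still between calls to the robot, and variables do not carry over. Pictures are saved under pics/ and viewed, and the job is handed in when it is done.

```bash
mkdir -p pics; ls; python3 - <<'E'
from cell import robot, grip, kin, viewer
import cv2
for n in ["scene","top","wrist"]:
    im=viewer.read_camera(n); cv2.imwrite(f"pics/{n}0.png",im[:,:,::-1])
    ci=viewer.camera_info(n); print(n,ci)
print(robot.observe())
E
```

```text
pics
scene {'camera_matrix': array([[399.17124835,   0.        , 323.20034885],
       [  0.        , 399.17124835, 202.5291203 ],
       [  0.        ,   0.        ,   1.        ]]), 'R': array([[-0.62349547,  0.78181573,  0.00418937],
       [ 0.439175  ,  0.35466371, -0.8254326 ],
       [-0.64682201, -0.51281362, -0.56448514]]), 't': array([ 325.29911429, -177.16279745, 1552.33216597])}
top {'camera_matrix': array([[462.17187079,   0.        , 315.12451145],
       [  0.        , 462.17187079, 197.82652839],
       [  0.        ,   0.        ,   1.        ]]), 'R': array([[ 0.03431303, -0.99938565, -0.0071375 ],
       [-0.97909514, -0.03218199, -0.20084078],
       [ 0.20048769,  0.01387975, -0.9795979 ]]), 't': array([  -2.53077335,  556.7100113 , 1419.91909262])}
wrist {'camera_matrix': array([[347.11024425,   0.        , 313.42181528],
       [  0.        , 347.11024425, 188.56540444],
       [  0.        ,   0.        ,   1.        ]]), 'R': array([[ 0.45250904, -0.8917566 , -0.00239379],
       [-0.85203504, -0.43314205,  0.29398003],
       [-0.26319549, -0.13098903, -0.95580856]]), 't': array([-648.35515341,  -32.75816132,  392.70835384])}
{'t': 0.15, 'joints': array([ 1.05801434,  0.46818025, -0.01160564,  1.6033688 ,  0.00601202,
        1.07138397, -0.05629766]), 'joint_velocities': array([ 0.00094896, -0.00302993,  0.00029761, -0.00152475, -0.00127216,
        0.00060574, -0.00065236]), 'joint_torque': array([ 3.98378106e-04, -5.20950401e+01, -1.24341570e-02, -2.43978596e+01,
       -5.66126208e-02,  1.52021949e-02,  6.56214547e-05]), 'tcp_pos': array([ 294.00147274, -579.23654866,  213.87360787]), 'tcp_rot': array([ 1.95987464,  0.47030669, -1.96070132]), 'contact_force': array([ 0.69192104, -0.00684329,  0.77137568]), 'wrist_torque': array([-0.01768777, -0.01324093,  0.00951767]), 'grip_width': 1.0004759745249685}
```

View pics/scene0.png

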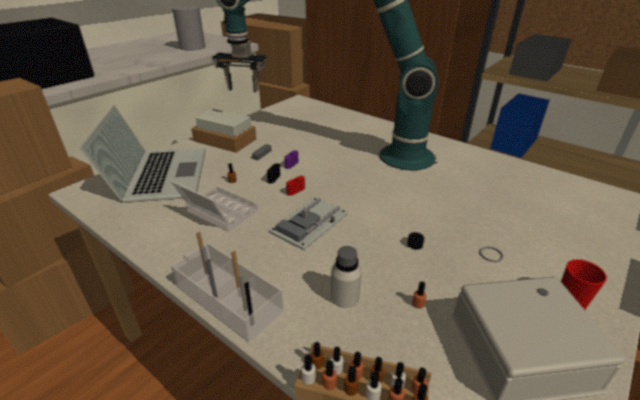

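View pics/top0.png

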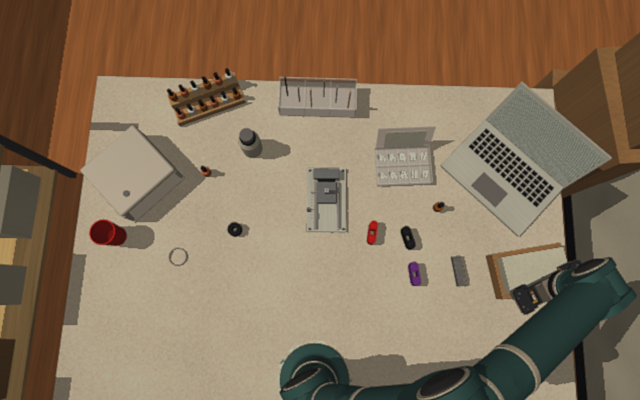

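View pics/wrist0.png

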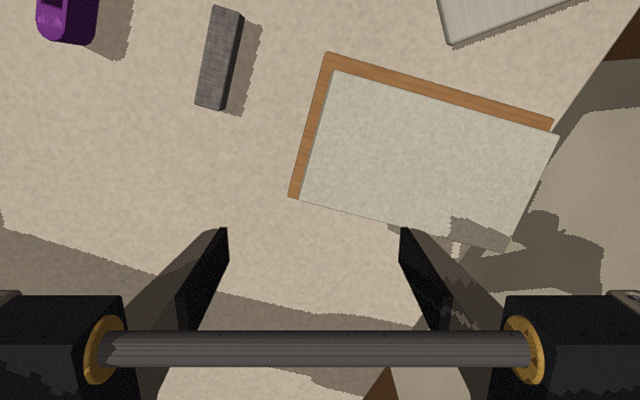

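```bash
cat > h.py <<'E'
from cell import robot, grip, kin, viewer
import numpy as np, cv2
from scipy.spatial.transform import Rotation as Rn
def rot(yaw):
    # tool x down, tool y horizontal at angle yaw
    x=np.array([0,0,-1.]); y=np.array([np.cos(yaw),np.sin(yaw),0]); z=np.cross(x,y)
    return Rn.from_matrix(np.c_[x,y,z]).as_rotvec()
def ray(ci,u,v,z):
    K,R,t=ci["camera_matrix"],np.array(ci["R"]),np.array(ci["t"])
    d=R.T@np.linalg.inv(K)@np.array([u,v,1.]); c=-R.T@t
    return c+d*(z-c[2])/d[2]
def proj(ci,X):
    p=ci["camera_matrix"]@(np.array(ci["R"])@np.array(X,float)+ci["t"]); return p[:2]/p[2]
def w(ci,p): return np.array(ci["R"]).T@(np.array(p)-ci["t"])
def pins(cam,names):
    ci=viewer.camera_info(cam)
    for n in names:
        for d in viewer.pinpoint(n,cam)[:4]: print(cam,n,round(d["confidence"],2),w(ci,d["at"]).round(1),proj(ci,w(ci,d["at"])).round(0))
E
python3 - <<'E'
from h import *
viewer.read_camera("top")
pins("top",["handle","post_top","tab","pointer","clamp_base"])
o=robot.observe(); M=Rn.from_rotvec(o["tcp_rot"]).as_matrix(); print(M.round(3))
for y in (np.pi/2,-np.pi/2): 
    print(kin.ik([450,-200,250],rot(y)))
E
```

```text
top handle 0.78 [ 447.4 -287.9    1.9] [407. 237.]
top handle 0.77 [ 332.3 -303.    -1.7] [412. 273.]
top handle 0.62 [ 457.8 -170.3    1.4] [371. 233.]
top post_top 0.55 [582.3 -14.2  62.1] [325. 190.]
top tab 0.78 [580.   38.2  26. ] [309. 192.]
top clamp_base 0.91 [581.7 -14.3  -3.4] [325. 194.]
[[-0.     0.453 -0.892]
 [ 0.    -0.892 -0.453]
 [-1.    -0.     0.   ]]
[ 0.94134738  0.23392067 -0.67396034  1.90586251  0.16681678  1.05765425
  1.7691317 ]
[ 0.47686988  0.17032937 -0.14140346  1.93290753  0.02770099  1.04019107
 -1.24733115]
```

```bash
python3 - <<'E'
from h import *
robot.movep([430,-288,190],rot(-np.pi/2))
ci=viewer.camera_info("wrist"); im=viewer.read_camera("wrist"); cv2.imwrite("pics/w1.png",im[:,:,::-1])
pins("wrist",["handle","handle_mid"])
np.save("ci1.npy",ci,allow_pickle=True)
o=robot.observe(); print(o["t"],o["tcp_pos"])
robot.movep([540,-14,210],rot(-np.pi/2))
ci=viewer.camera_info("wrist"); im=viewer.read_camera("wrist"); cv2.imwrite("pics/w2.png",im[:,:,::-1])
pins("wrist",["clamp_base","carriage","post_top","tab","pointer"])
np.save("ci2.npy",ci,allow_pickle=True)
o=robot.observe(); print(o["t"],o["tcp_pos"])
E
```

```text
wrist handle 0.95 [ 455.  -171.9    1.5] [201. 141.]
wrist handle 0.75 [ 328.5 -306.2   -3.6] [329. 249.]
wrist handle 0.7 [ 443.2 -284.7    1.7] [310. 152.]
wrist handle_mid 0.86 [ 327.  -304.1   25.7] [328. 263.]
wrist handle_mid 0.74 [ 441.  -284.7   23.3] [310. 159.]
wrist handle_mid 0.62 [ 455.3 -168.7   22.9] [191. 144.]
1.825 [ 429.65450393 -289.30182373  190.03404689]
wrist clamp_base 0.86 [586.3 -20.3   2.6] [318. 118.]
wrist carriage 0.62 [579.  -21.7  33.6] [320. 129.]
wrist post_top 0.58 [586.4 -18.6  65.5] [317. 125.]
wrist tab 0.93 [580.1  34.4  26.3] [264. 127.]
wrist pointer 0.62 [526.4  31.7  11.5] [271. 175.]
3.2583 [539.90470991 -15.03399812 209.95282064]
```

View pics/w1.png

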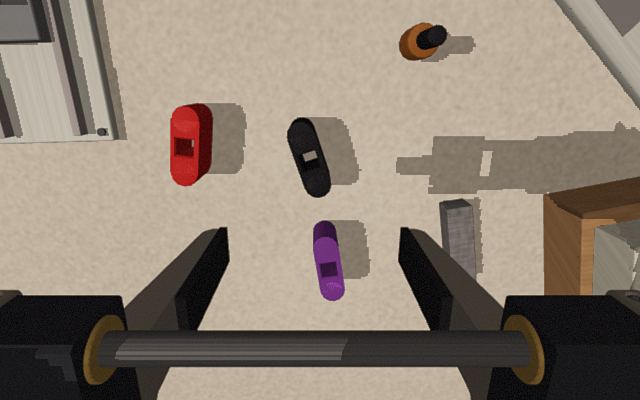

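View pics/w2.png

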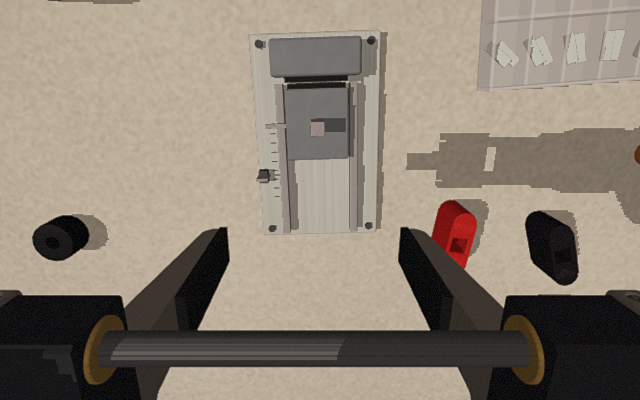

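```bash
python3 - <<'E'
import cv2,numpy as np
a=cv2.imread("pics/w1.png")[110:205,265:375]; a=cv2.resize(a,None,fx=6,fy=6,interpolation=cv2.INTER_CUBIC)
a=np.clip(a.astype(float)*1.8,0,255).astype(np.uint8)
cv2.imwrite("pics/w1c.png",a)
b=cv2.imread("pics/w2.png")[25:245,240:390]; b=cv2.resize(b,None,fx=2.7,fy=2.7,interpolation=cv2.INTER_CUBIC); cv2.imwrite("pics/w2c.png",b)
c=cv2.imread("pics/w2.png")[75:190,250:370]; c=cv2.resize(c,None,fx=5,fy=5,interpolation=cv2.INTER_CUBIC); cv2.imwrite("pics/w2d.png",c)
E
```

```text
(no output)
```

View pics/w1c.png

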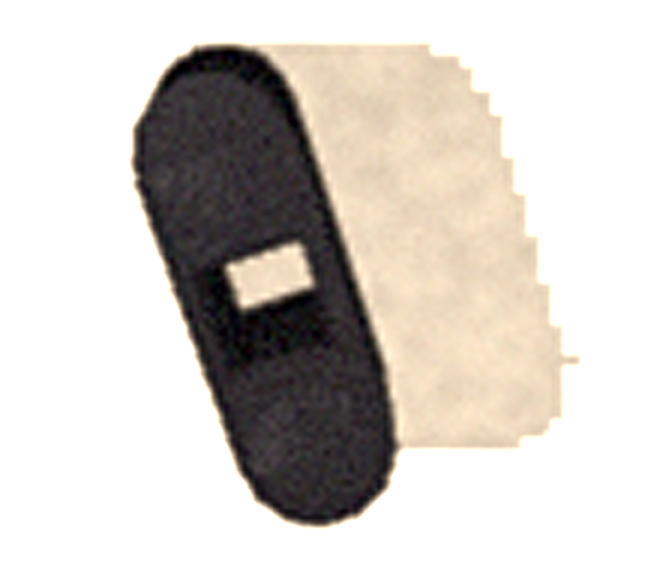

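View pics/w2c.png

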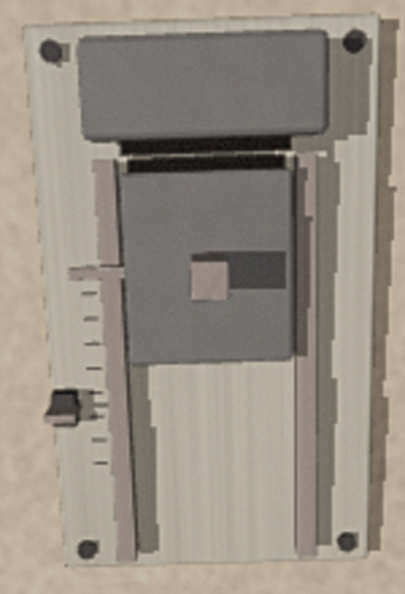

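View pics/w2d.png

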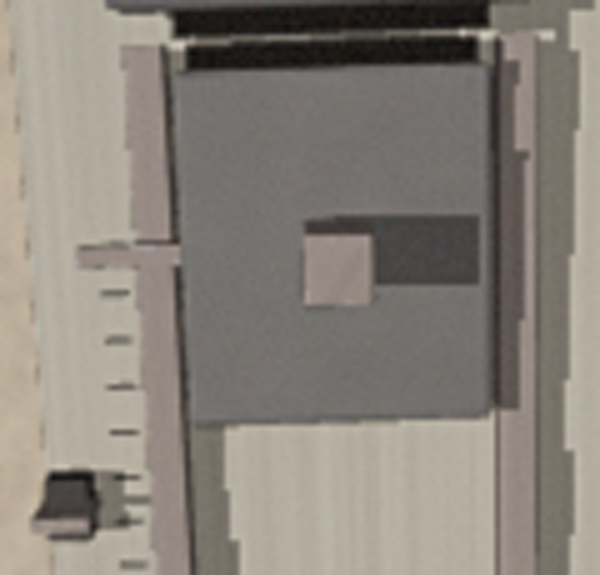

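```bash
cat > fit.py <<'E'
from h import *
from scipy.optimize import least_squares, minimize
ci=np.load("ci1.npy",allow_pickle=True).item()
im=cv2.imread("pics/w1.png")
g=im.max(2); m=np.zeros(g.shape,np.uint8); m[110:205,265:375]=(g[110:205,265:375]<75)
n,l,s,_=cv2.connectedComponentsWithStats(m); k=1+np.argmax(s[1:,4]); m=(l==k).astype(np.uint8)
cs,_=cv2.findContours(m,cv2.RETR_EXTERNAL,cv2.CHAIN_APPROX_NONE); m=cv2.drawContours(np.zeros_like(m),cs,-1,1,-1)
print("area",m.sum(),s[k])
def P(ci,X):
    p=(ci["camera_matrix"]@(np.array(ci["R"])@X.T+np.array(ci["t"])[:,None])); return (p[:2]/p[2]).T
def stad(q,zs=(0,45)):
    a=np.linspace(-np.pi/2,np.pi/2,15)
    e=np.c_[25+13*np.cos(a),13*np.sin(a)]; e=np.r_[e,-e]
    c,s=np.cos(q[2]),np.sin(q[2]); e=e@np.array([[c,s],[-s,c]])+q[:2]
    return np.vstack([np.c_[e,np.full(len(e),z)] for z in zs])
def cost(q):
    h=cv2.convexHull(P(ci,stad(q)).astype(np.float32))
    c=np.zeros((400*4,640*4),np.uint8); cv2.fillPoly(c,[np.round((h+.5)*4-.5).astype(np.int32)],255)
    r=cv2.resize(c,(640,400),interpolation=cv2.INTER_AREA)/255.
    return np.abs(r-m).sum()
best=min((minimize(cost,[442,-285,y],method="Nelder-Mead",options=dict(initial_simplex=[[442,-285,y],[450,-285,y],[442,-278,y],[442,-285,y+.15]])) for y in (0,.25,-.25)),key=lambda r:r.fun)
print("handle",best.x,best.fun)
q=best.x
c,s=np.cos(q[2]),np.sin(q[2])
H=np.array([[8,8],[8,-8],[-8,-8],[-8,8]])@np.array([[c,s],[-s,c]])+q[:2]
v=cv2.resize(im[110:205,265:375],None,fx=6,fy=6)
def d(X):
    p=(P(ci,X)-[265,110]+.5)*6; cv2.polylines(v,[p.astype(np.int32)],True,(0,255,0),1)
d(np.c_[H,np.full(4,45)]);d(np.c_[H,np.full(4,0)]);d(stad(q,(45,)));d(stad(q,(0,)))
cv2.imwrite("pics/fit1.png",v)
ci=np.load("ci2.npy",allow_pickle=True).item()
mod=np.array([[88,65,12],[88,-65,12],[-127,-65,12],[-127,65,12],[35,31,34],[35,-31,34],[-35,-31,34],[-35,31,34],[0,0,64],[0,52,30]],float)
px=np.array([[249.3,35],[380,30.2],[375.9,231.7],[264.8,234.3],[287,89],[348,88],[348.4,157.4],[289,160],[317.8,128.8],[265.6,126.2]])
def T(q,M):
    c,s=np.cos(q[2]),np.sin(q[2]); return np.c_[M[:,:2]@np.array([[c,s],[-s,c]])+q[:2],M[:,2]]
f=lambda q:(P(ci,T(q,mod))-px).ravel()
r=least_squares(f,[582,-16,0],loss="soft_l1"); print("clamp",r.x); print(f(r.x).reshape(-1,2).round(1).tolist())
q=r.x
pt=ray(ci,317.8,128.8,64); print("post from px",pt)
def local(X):
    c,s=np.cos(q[2]),np.sin(q[2]); dd=X[:2]-q[:2]; return np.array([c*dd[0]+s*dd[1],-s*dd[0]+c*dd[1]])
print("fin top inner",local(ray(ci,269.2,180,34)),"tick",local(ray(ci,278.5,174.8,12)),"tab",local(ray(ci,265.6,126.2,30)))
for x in (-45,-50,-55): print(x,P(ci,T(q,np.array([[x,52,12],[x,52,34.],[x,64,34]]))).round(1).tolist())
E
python3 fit.py
```

```text
area 2147 [ 287  118   44   80 2044]
handle [ 4.43617823e+02 -2.84468580e+02  3.12496053e-01] 152.2156862745098
clamp [ 5.82531494e+02 -1.92693709e+01  2.73148012e-02]
[[-1.1, -1.9], [2.0, -1.4], [0.8, 0.6], [-0.7, 1.1], [-2.7, 0.2], [1.1, -0.9], [0.7, 1.6], [-1.0, 0.8], [0.2, 0.3], [-0.1, -0.0]]
post from px [582.78417501 -19.07389556  64.        ]
fin top inner [-54.68975998  51.49849902] tick [-55.20183338  44.02544332] tab [-2.21825484e-02  5.18936579e+01]
-45 [[270.6, 165.9], [268.1, 170.9], [256.4, 171.3]]
-50 [[270.9, 170.4], [268.4, 175.6], [256.8, 176.0]]
-55 [[271.2, 174.8], [268.7, 180.3], [257.1, 180.6]]
```

View pics/fit1.png

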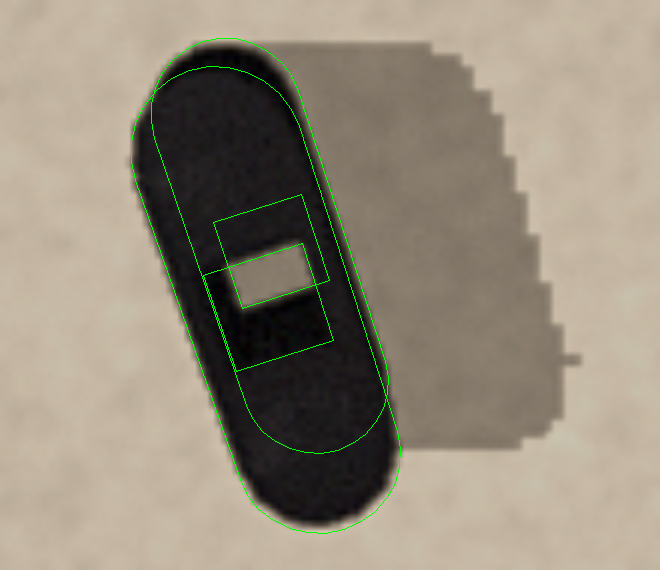

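```bash
python3 - <<'E'
from h import *
yw=0.3125-np.pi/2
grip(0.65)
robot.movep([443.6,-284.5,110],rot(yw))
robot.hold(0.2); o=robot.observe(); print(o["t"],o["tcp_pos"],o["contact_force"])
robot.servo_line([443.6,-284.5,10],feed=90)
robot.hold(0.2); o=robot.observe(); print(o["t"],o["tcp_pos"],o["contact_force"])
ci=viewer.camera_info("wrist"); im=viewer.read_camera("wrist"); cv2.imwrite("pics/w3.png",im[:,:,::-1])
E
```

```text
5.2583 [ 444.61009494 -283.50044052  110.40004372] [ 0.25115598  0.0706036  -0.23434085]
6.7167 [ 443.89125589 -284.70434897   10.48712824] [-0.34278338 -0.56392949  0.31628075]
```

View pics/w3.png

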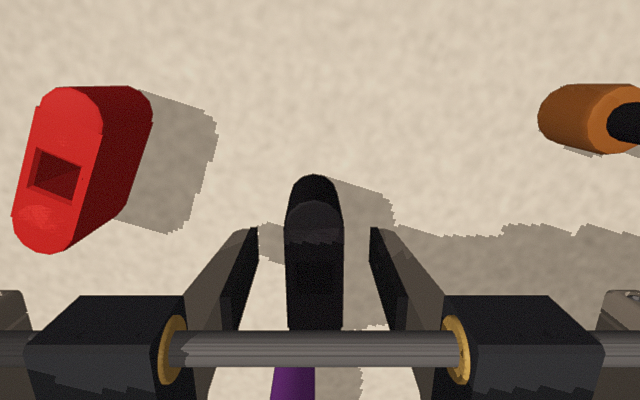

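```bash
python3 - <<'E'
from h import *
print(grip(0.0,45)); o=robot.observe(); print(o["t"],o["grip_width"],o["tcp_pos"])
robot.servo_line([443.6,-284.5,130],feed=150)
R=rot(0.0273-np.pi/2)
robot.movep([582.6,-19.2,110],R)
robot.hold(0.3); o=robot.observe(); print(o["t"],o["tcp_pos"],o["tcp_rot"],R,o["contact_force"],o["grip_width"])
for n in ("wrist","scene","top"):
    im=viewer.read_camera(n); cv2.imwrite(f"pics/{n}4.png",im[:,:,::-1])
v=cv2.imread("pics/scene4.png")[150:260,240:380]; cv2.imwrite("pics/s4c.png",cv2.resize(v,None,fx=5,fy=5,interpolation=cv2.INTER_CUBIC))
E
```

```text
False
7.375 0.27703522264823405 [ 443.63413047 -284.53504219   10.00133334]
9.775 [582.49843948 -20.34384407 110.12252057] [ 2.20853726  0.02800352 -2.20826493] [ 2.20768884  0.03013682 -2.20768884] [-0.71769895 -0.49868947 -1.11798383] 0.2794021897832946
```

View pics/wrist4.png

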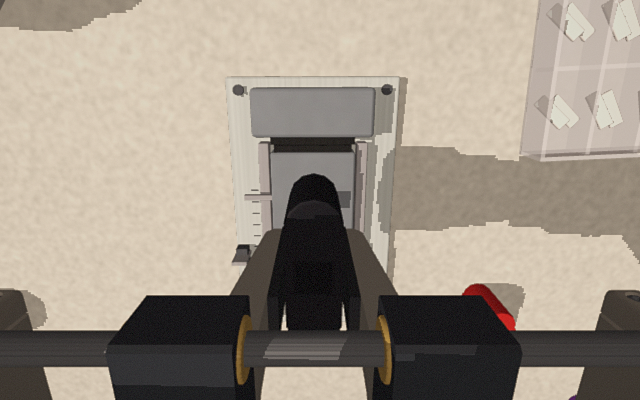

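View pics/s4c.png

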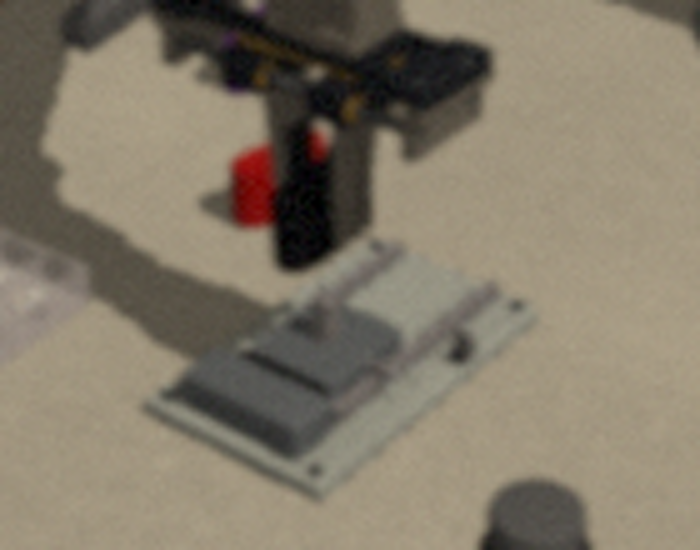

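```bash
cat >> h.py <<'E'
def avg(n=5):
    os=[]
    for i in range(n): robot.hold(0.02); os.append(robot.observe())
    o=os[-1]; return o["t"],np.mean([a["tcp_pos"] for a in os],0).round(2),np.std([a["tcp_pos"] for a in os],0).round(2),np.mean([a["contact_force"] for a in os],0).round(1),np.mean([a["wrist_torque"] for a in os],0).round(2),round(o["grip_width"],3)
E
python3 - <<'E'
from h import *
print(avg())
robot.servo_line([582.6,-19.2,77],feed=80); print(avg())
for z in (72,69):
    robot.servo_line([582.6,-19.2,z],feed=40); a=avg(3); print(a)
    if abs(a[3][2])>12: break
E
```

```text
(10.0083, array([582.6 , -19.45, 110.09]), array([0.01, 0.08, 0.01]), array([-0.1, -0. , -0.9]), array([ 0.02, -0.01,  0.  ]), 0.283)
(10.65, array([582.63, -19.14,  76.83]), array([0.12, 0.01, 0.18]), array([ 0.3,  0.2, -0.8]), array([ 0.03, -0.  , -0.01]), 0.282)
(10.975, array([582.53, -19.21,  71.97]), array([0.04, 0.01, 0.04]), array([ 0.4,  0.4, -1. ]), array([-0.02, -0.01,  0.01]), 0.281)
(11.275, array([582.5 , -19.21,  68.89]), array([0.02, 0.02, 0.02]), array([ 0.3, -0.2, -0.8]), array([ 0.06, -0.  , -0.01]), 0.279)
```

```bash
python3 - <<'E'
from h import *
for z in (62,54,48,46,45,44,43.3,42.6):
    robot.servo_line([582.6,-19.2,z],feed=40); a=avg(3); print(a)
    if abs(a[3][2])>8: break
im=viewer.read_camera("wrist"); cv2.imwrite("pics/w5.png",im[:,:,::-1])
im=viewer.read_camera("scene"); cv2.imwrite("pics/s5.png",cv2.resize(im[150:260,240:380,::-1],None,fx=5,fy=5,interpolation=cv2.INTER_CUBIC))
E
```

```text
(11.65, array([582.39, -19.18,  61.68]), array([0.05, 0.01, 0.06]), array([-0.3,  0. , -1.3]), array([0.04, 0.01, 0.01]), 0.277)
(12.05, array([582.44, -19.2 ,  53.74]), array([0.06, 0.  , 0.07]), array([ 0.2, -0.3, -1. ]), array([ 0.03,  0.02, -0.  ]), 0.278)
(12.4, array([582.43, -19.21,  47.76]), array([0.05, 0.01, 0.05]), array([-0.5,  0.1, -1.3]), array([ 0.04, -0.01, -0.02]), 0.281)
(12.7, array([582.57, -19.2 ,  45.96]), array([0.01, 0.02, 0.02]), array([ 0.3,  0.6, -1.4]), array([ 0.02,  0.02, -0.02]), 0.279)
(13.0, array([582.59, -19.21,  44.99]), array([0.01, 0.01, 0.  ]), array([-0.3, -0.4, -0.6]), array([ 0.01,  0.  , -0.  ]), 0.279)
(13.3, array([582.68, -19.2 ,  44.02]), array([0.02, 0.02, 0.02]), array([-0. , -0.4, -0.5]), array([ 0.05, -0.01, -0.01]), 0.281)
(13.6, array([582.7 , -19.19,  43.98]), array([0.  , 0.01, 0.  ]), array([-1.9,  0.2,  5.4]), array([ 0.05,  0.46, -0.  ]), 0.281)
(13.9, array([582.73, -19.2 ,  43.95]), array([0.01, 0.01, 0.01]), array([-4.1, -0.1, 11.1]), array([0.06, 0.87, 0.01]), 0.276)
```

View pics/s5.png

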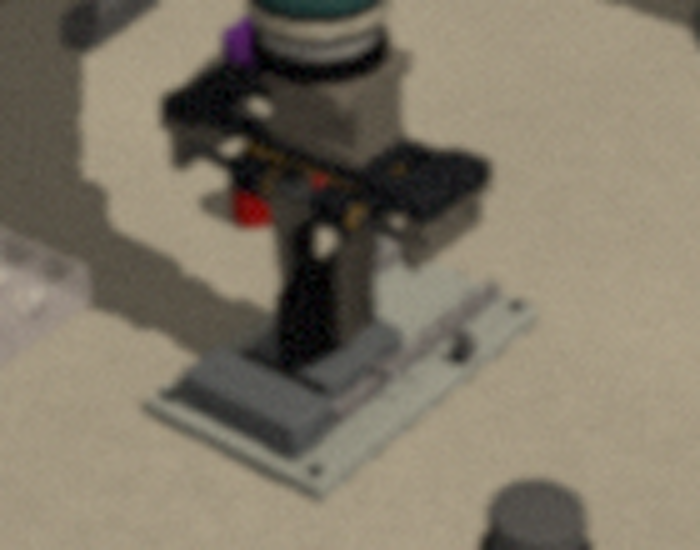

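View pics/w5.png

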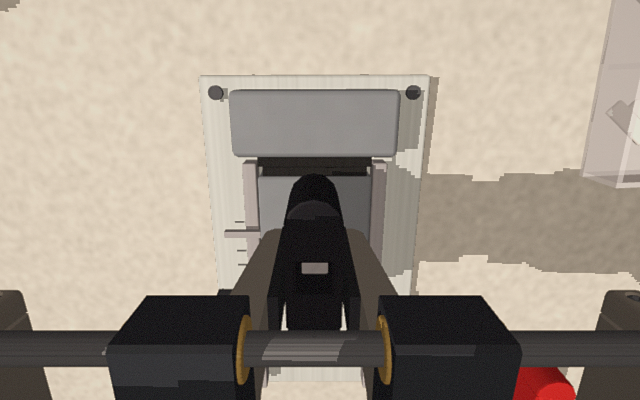

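```bash
python3 - <<'E'
from h import *
grip(0.0,60)
a=0.0273; p0=np.array([582.6,-19.2]); d=-np.array([np.cos(a),np.sin(a)])
for s in (6,30,50):
    robot.servo_line([*(p0+d*s),43.4],feed=40); print(s,avg(3))
robot.hold(.2); np.save("ci6.npy",viewer.camera_info("wrist"),allow_pickle=True)
im=viewer.read_camera("wrist"); cv2.imwrite("pics/w6.png",im[:,:,::-1])
pins("wrist",["tab","pointer"])
cv2.imwrite("pics/w6c.png",cv2.resize(im[150:300,170:290,::-1],None,fx=4,fy=4,interpolation=cv2.INTER_CUBIC))
im=viewer.read_camera("scene"); cv2.imwrite("pics/s6.png",cv2.resize(im[150:260,240:380,::-1],None,fx=5,fy=5,interpolation=cv2.INTER_CUBIC))
im=viewer.read_camera("top"); cv2.imwrite("pics/t6.png",cv2.resize(im[150:250,280:380,::-1],None,fx=6,fy=6,interpolation=cv2.INTER_CUBIC))
print(avg())
E
```

```text
6 (14.5667, array([577.87, -19.29,  44.03]), array([0.02, 0.01, 0.02]), array([3.4, 0. , 3.4]), array([ 0.05, -0.63, -0.02]), 0.278)
30 (15.3667, array([554.2 , -20.  ,  44.03]), array([0.01, 0.02, 0.  ]), array([ 5.6, -0.2,  3.2]), array([ 0.04, -1.2 , -0.02]), 0.281)
50 (16.0667, array([535.08, -20.55,  44.05]), array([0.01, 0.03, 0.  ]), array([7.7, 0.3, 1.1]), array([-0.01, -1.64,  0.02]), 0.281)
wrist tab 0.84 [532.8  34.2  27.7] [221. 233.]
wrist pointer 0.89 [523.2  32.5  11.6] [231. 237.]
(16.6, array([535.15, -20.55,  44.04]), array([0.01, 0.01, 0.01]), array([8.2, 0.2, 1.1]), array([-0.01, -1.62, -0.02]), 0.279)
```

View pics/w6.png

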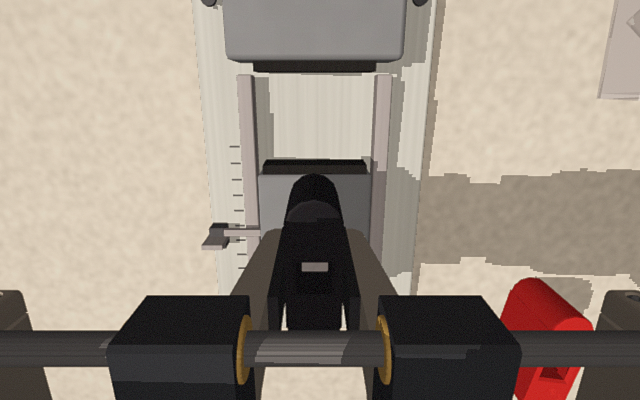

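View pics/w6c.png

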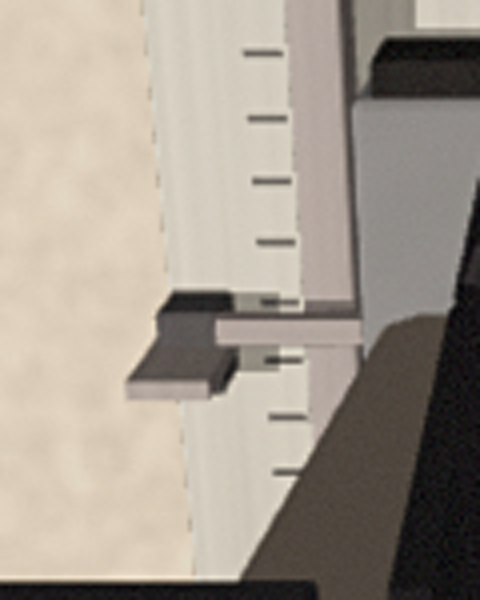

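View pics/s6.png

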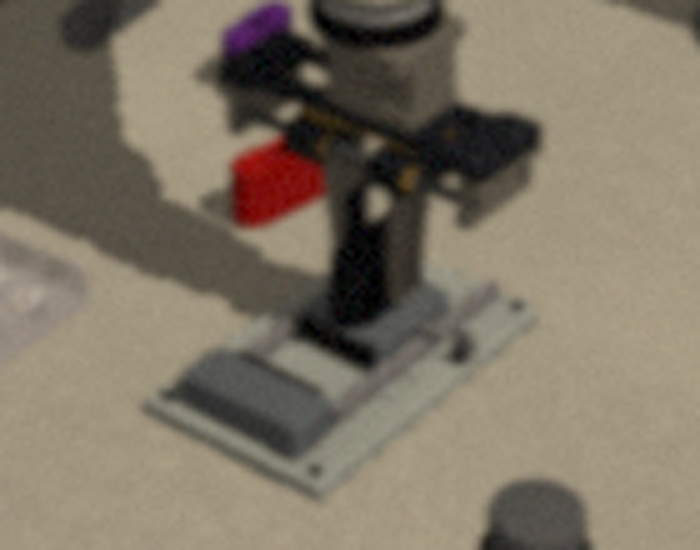

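View pics/t6.png

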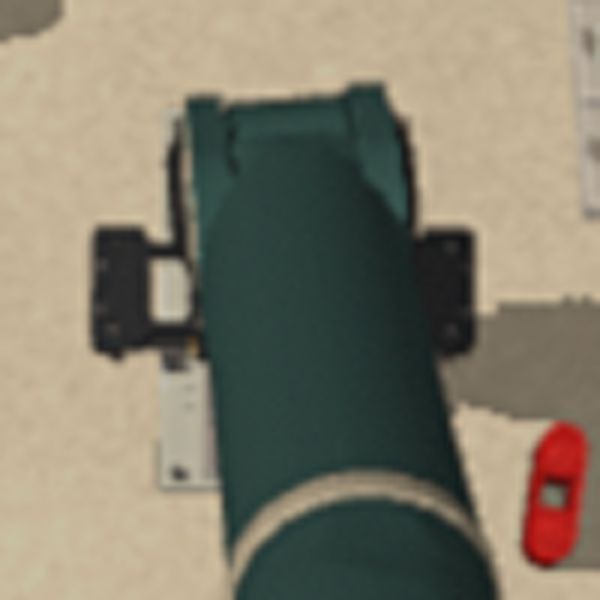

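```bash
cat > m.py <<'E'
from h import *
q=np.array([582.53,-19.27,.0273])
def local(X):
    c,s=np.cos(q[2]),np.sin(q[2]); dd=X[:2]-q[:2]; return np.array([c*dd[0]+s*dd[1],-s*dd[0]+c*dd[1]]).round(2)
def meas(f,tab,fin,ox=170,oy=150,k=4):
    ci=np.load(f,allow_pickle=True).item()
    px=lambda p:((p[0]+.5)/k+ox-.5,(p[1]+.5)/k+oy-.5)
    for z in(30,31): print("tab",z,local(ray(ci,*px(tab),z)))
    print("fin",local(ray(ci,*px(fin),34)))
    return ci
E
python3 - <<'E'
from m import *
ci=meas("ci6.npy",(216,331),(210,389))
for x,y in ((-30,45),(-40,45),(-50,45),(-60,45)):
    c,s=np.cos(q[2]),np.sin(q[2]); X=[q[0]+c*x-s*y,q[1]+s*x+c*y,12]; print(x,(proj(ci,X)-[170,150])*4)
E
```

```text
tab 30 [-46.51  52.65]
tab 31 [-46.07  52.37]
fin [-53.73  53.06]
-30 [285.68567056 181.88264008]
-40 [289.56347203 243.2430482 ]
-50 [293.33847453 302.97681646]
-60 [297.01471234 361.14778108]
```

```bash
python3 - <<'E'
from m import *
a=0.0273; p0=np.array([582.6,-19.2]); d=-np.array([np.cos(a),np.sin(a)])
robot.servo_line([*(p0+d*57.8),43.4],feed=30); robot.hold(.3); print(avg())
np.save("ci7.npy",viewer.camera_info("wrist"),allow_pickle=True)
im=viewer.read_camera("wrist"); cv2.imwrite("pics/w7.png",im[:,:,::-1])
cv2.imwrite("pics/w7c.png",cv2.resize(im[190:270,190:270,::-1],None,fx=7,fy=7,interpolation=cv2.INTER_CUBIC))
pins("wrist",["tab","pointer","post_top","handle_mid"])
E
```

```text
(17.3917, array([527.72, -20.76,  44.06]), array([0.02, 0.01, 0.01]), array([ 9.1, -0.4,  0. ]), array([-0.01, -1.8 , -0.01]), 0.279)
wrist tab 0.61 [524.3  30.9  25.4] [227. 234.]
wrist pointer 0.7 [532.2 -18.9  66.8] [312. 257.]
wrist pointer 0.58 [522.4  33.7   8.8] [229. 226.]
wrist post_top 0.75 [534.1 -22.4  64.5] [319. 252.]
wrist handle_mid 0.88 [524.6 -21.1  55.1] [316. 260.]
wrist handle_mid 0.55 [ 455.  -171.2   25.3] [542. 339.]
```

View pics/w7c.png

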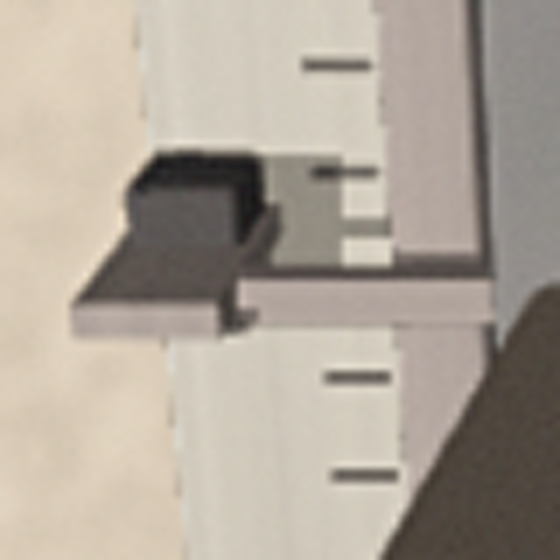

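```bash
python3 - <<'E'
from m import *
ci=meas("ci7.npy",(236,301),(221,319),190,190,7)
c,s=np.cos(q[2]),np.sin(q[2])
for x,y,z in ((-50,45,12),(-60,45,12),(-70,45,12),(-55,52,34),(-55,52,30),(-54,52,34),(-54,52,30),(-54,52,12),(-55,45,12)):
    X=[q[0]+c*x-s*y,q[1]+s*x+c*y,z]; print(x,y,z,((proj(ci,X)-[190,190]+.5)*7-.5).round(1))
E
```

```text
tab 30 [-54.07  52.85]
tab 31 [-53.62  52.57]
fin [-53.87  53.05]
-50 45 12 [371.4 175.9]
-60 45 12 [377.9 279.8]
-70 45 12 [384.3 380.9]
-55 52 34 [235.1 331.9]
-55 52 30 [247.2 311.4]
-54 52 34 [234.1 320.5]
-54 52 30 [246.3 300.2]
-54 52 12 [295.7 217.8]
-55 45 12 [374.7 228.2]
```

```bash
python3 - <<'E'
from m import *
ci=np.load("ci2.npy",allow_pickle=True).item()
px=lambda p,ox,oy,k:((p[0]+.5)/k+ox-.5,(p[1]+.5)/k+oy-.5)
for r in (213,250,285): print("postshadow",local(ray(ci,*px((430,r),250,75,5),34)))
print("carr corners",[local(ray(ci,*px(p,250,75,5),34)) for p in((185,70),(490,65),(492,412),(195,425))])
for f,pts in (("ci2.npy",[(135,499),(127,478),(130,522)]),):
    print([local(ray(ci,*px(p,250,75,5),12)) for p in pts])
ci=np.load("ci7.npy",allow_pickle=True).item()
print([local(ray(ci,*px(p,190,190,7),12)) for p in((365,227),(340,172),(345,65),(357,377))])
E
python3 - <<'E'
import cv2
im=cv2.imread("pics/w7.png")[205:245,195:245]
cv2.imwrite("pics/w7d.png",cv2.resize(im,None,fx=14,fy=14,interpolation=cv2.INTER_NEAREST))
E
```

```text
postshadow [  7.13 -17.78]
postshadow [ -0.05 -17.7 ]
postshadow [ -6.92 -17.63]
carr corners [array([35.44, 28.75]), array([ 34.62, -29.55]), array([-32.92, -29.9 ]), array([-33.8 ,  30.37])]
[array([-54.69,  46.08]), array([-49.91,  47.53]), array([-59.87,  47.49])]
[array([-54.89,  45.86]), array([-49.63,  47.77]), array([-39.61,  46.7 ]), array([-69.61,  47.47])]
```

View pics/w7d.png

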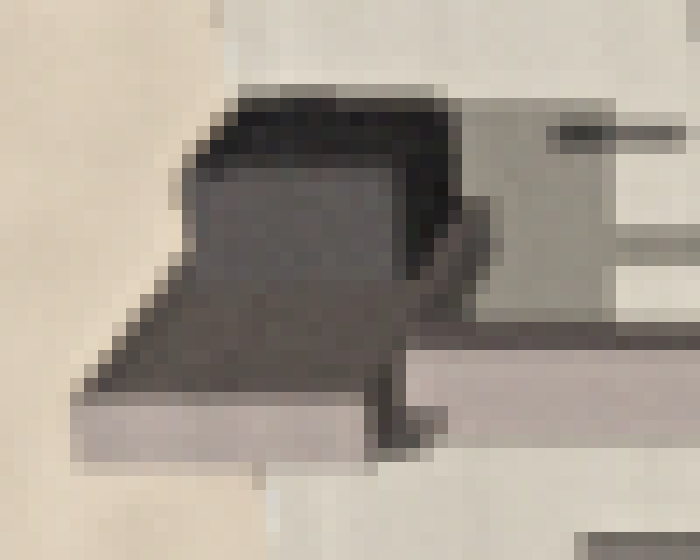

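```bash
python3 - <<'E'
from m import *
a=0.0273; p0=np.array([582.6,-19.2]); d=-np.array([np.cos(a),np.sin(a)])
robot.servo_line([*(p0+d*58.35),43.4],feed=20); robot.hold(.4); print(avg())
np.save("ci8.npy",viewer.camera_info("wrist"),allow_pickle=True)
im=viewer.read_camera("wrist"); cv2.imwrite("pics/w8.png",im[:,:,::-1])
cv2.imwrite("pics/w8c.png",cv2.resize(im[190:270,190:270,::-1],None,fx=7,fy=7,interpolation=cv2.INTER_CUBIC))
im=viewer.read_camera("scene"); cv2.imwrite("pics/s8.png",cv2.resize(im[150:260,240:380,::-1],None,fx=5,fy=5,interpolation=cv2.INTER_CUBIC))
E
```

```text
(18.375, array([527.33, -20.77,  44.07]), array([0.02, 0.01, 0.01]), array([ 9.7,  0.1, -0.4]), array([-0.02, -1.87,  0.01]), 0.279)
```

View pics/w8c.png

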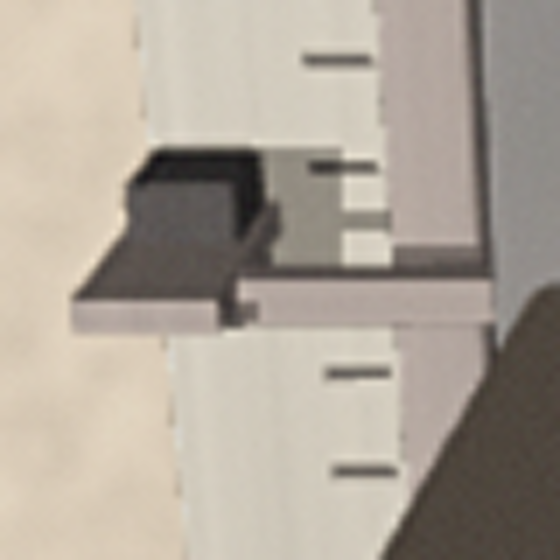

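View pics/s8.png

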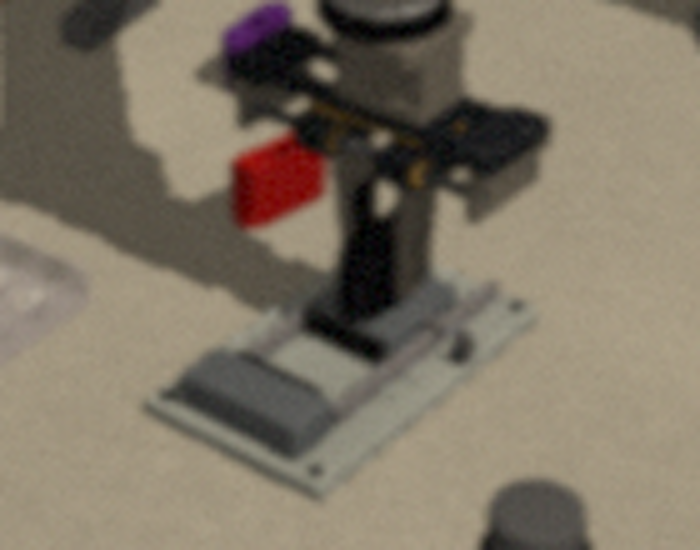

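View pics/w8.png

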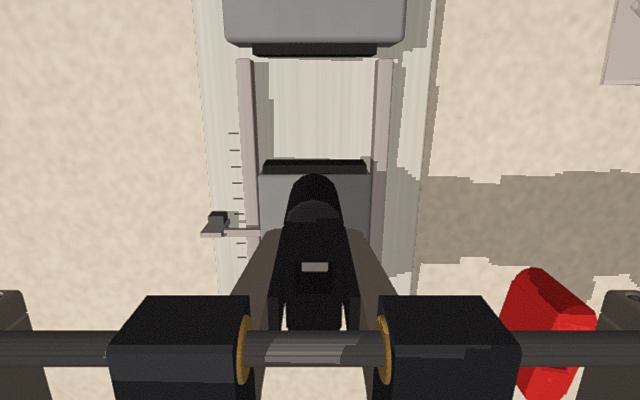

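```bash
python3 - <<'E'
import cv2,numpy as np
im=cv2.imread("pics/w8.png")[205:245,195:262]
v=np.clip(im.astype(float)*1.3,0,255).astype(np.uint8)
cv2.imwrite("pics/w8d.png",cv2.resize(v,None,fx=11,fy=11,interpolation=cv2.INTER_NEAREST))
g=cv2.imread("pics/w8.png").max(2)
for c in (222,223,224,225,226,228,232,240,243,250): print(c,g[215:242,c])
E
```

```text
222 [ 44  75  88  87  91  93  93  90  93  90  93  87  91  92  81  77  71  65
  58  66  69 103 210 212 210 210 209]
223 [ 37  53  55  59  64  64  67  68  65  81  88  90  86  85  77  99 101 104
  79  79  81 103 213 214 209 210 209]
224 [ 37  35  35  32  34  35  35  39  49  70  89  86  80  90 106 174 187 186
 128 104  99 122 211 210 208 209 208]
225 [ 33  35  34  33  32  33  34  54  71  88  82  77  72  87  96 174 188 186
 128 111 122 175 212 209 208 207 208]
226 [ 37  28  33  32  29  41  67  88  89  79  69  67  71  84  93 172 182 180
 134 124 132 177 211 211 208 208 208]
228 [152 152 154 126  86  79  75  65  70  78  99  89  83  84  91 173 182 177
 178 179 183 176 205 206 205 206 205]
232 [149 146 146 144 145 147 147 146 145 146 147 146 136  88  89 174 180 179
 177 178 180 179 210 213 211 212 209]
240 [213 215 213 213 214 156 137 148 211 214 213 215 194 106  89 171 181 177
 177 177 181 177 208 212 211 212 214]
243 [211 215 215 216 216 157 144 149 215 215 214 216 197 107  88 171 181 179
 177 177 181 180 210 213 211 213 217]
250 [177 179 179 180 180 178 180 180 181 182 129 119 110  82  92 174 179 178
 177 176 183 171 178 181 181 179 181]
```

View pics/w8d.png

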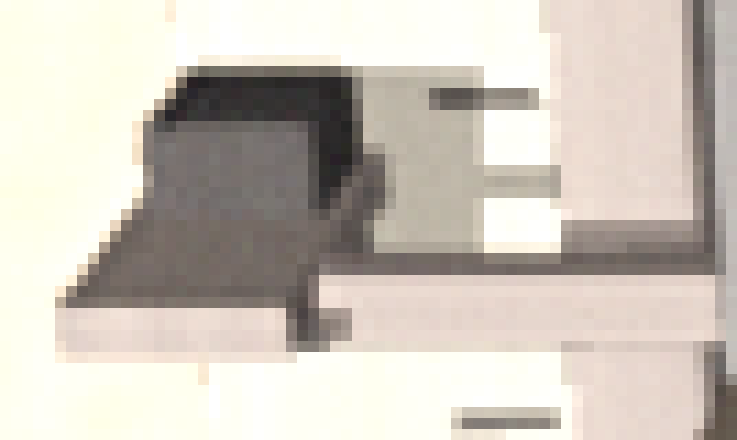

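```bash
python3 - <<'E'
from m import *
a=0.0273; p0=np.array([582.6,-19.2]); d=-np.array([np.cos(a),np.sin(a)])
robot.servo_line([*(p0+d*58.75),43.0],feed=20); robot.hold(.5); print(avg())
im=viewer.read_camera("wrist"); cv2.imwrite("pics/w9.png",im[:,:,::-1])
cv2.imwrite("pics/w9c.png",cv2.resize(im[190:310,190:340,::-1],None,fx=5,fy=5,interpolation=cv2.INTER_CUBIC))
E
```

```text
(19.3083, array([527.34, -20.78,  44.04]), array([0.01, 0.01, 0.01]), array([ 9.9, -0.3,  1.9]), array([-0.04, -1.82, -0.  ]), 0.278)
```

View pics/w9c.png

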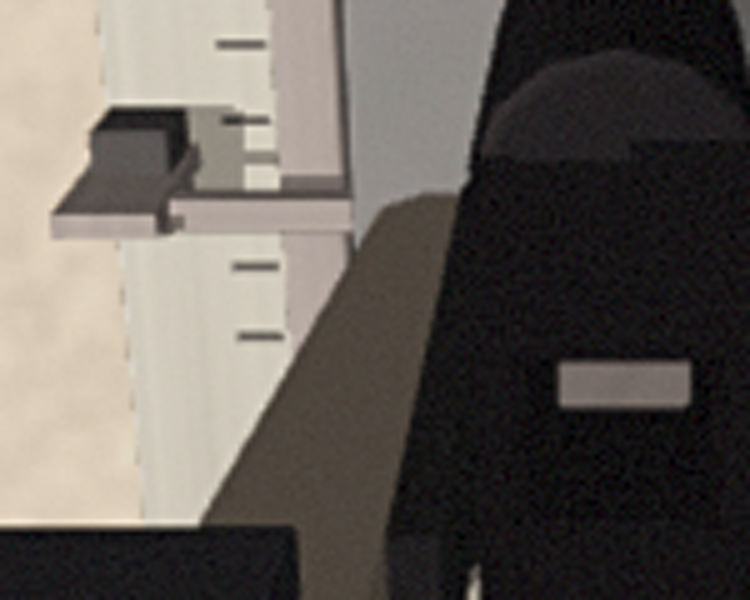

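```bash
python3 - <<'E'
from m import *
a=0.0273; p0=np.array([582.6,-19.2]); d=-np.array([np.cos(a),np.sin(a)])
robot.servo_line([*(p0+d*59.1),43.2],feed=20); robot.hold(.5); print(avg())
im=viewer.read_camera("wrist"); cv2.imwrite("pics/w10.png",im[:,:,::-1])
cv2.imwrite("pics/w10c.png",cv2.resize(im[190:270,190:270,::-1],None,fx=7,fy=7,interpolation=cv2.INTER_CUBIC))
E
```

```text
(20.1917, array([526.83, -20.78,  44.06]), array([0.02, 0.01, 0.01]), array([ 9.4, -0.3,  0.5]), array([-0.03, -1.86, -0.02]), 0.277)
```

View pics/w10c.png

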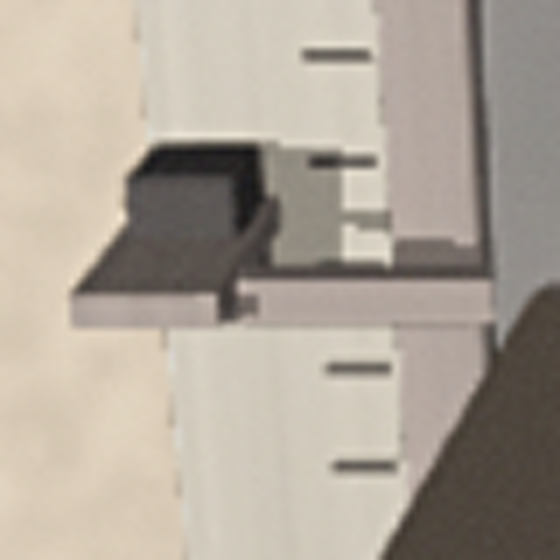

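Fin shadow now falls at about (245,304) on the tab, whose centre row is about 300, so they are level within about half a millimetre. The handle is seated and gripped, so I'm handing in.

```bash
python3 - <<'E'
from h import *
print(avg(3)); robot.job_done()
E
```

```text
(20.2917, array([526.84, -20.78,  44.08]), array([0.02, 0.01, 0.02]), array([ 9.4, -0.4,  0.7]), array([-0.04, -1.81,  0.03]), 0.279)
the job is handed in; nothing more can be done
```

I fitted the black handle onto the shut clamp's post, pulled the jaw open until its tab was level with the pointer, and handed the job in at 20.3 s. At hand-in the arm was still gripping at 60 N, with about 9.4 N of spring pull on the tool and its position steady to about 0.02 mm.

- **Seating:** the handle stopped on the carriage at exactly the height for fully down, with 11 N of upward force. The post showed through the hole, and the height stayed within about 0.1 mm while pulling.
- **Alignment:** the checks disagreed a little.
  - The pointer's shadow on the tab puts it within about 0.5 mm of the tab's centre.
  - The calibrated view of the fin's top suggests the jaw is about 1 mm too far open.
  - The pointer's shadow against the scale ticks suggests it is a few tenths of a millimetre short.
- **Other things:** I saw nothing else on the desk disturbed, but I did not check every object at the end. The highest force I read was about 12 N.

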